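# Bring the inner pointer of an agitator's coaxial dial to the mark on its outer ring

## Task

On the small white control box, slide the clear guard fully away from the dial, then turn only the small inner pointer knob until its pointer lines up with the raised white rib on the outer ring, without turning the ring. Then slide the guard fully closed over the dial again, and leave the two tape and label rolls where they are.

Things in the scene. Friction and masses are not known exactly. Their poses are not given: they have to be found in the camera images.
- control_box: White box fixed to the bench (200 x 94, top 85 mm up), in one of the gaps between the blue expressors (solid; bases 60, plates 270, knobbed levers 245 mm high). Origin: underside, straight below the dial axis; it reaches 52 mm to its -x and 148 mm to its +x from there. Its x axis points away from the robot, along the guard's slide.
- dial_axis (a point): Point on the common vertical axis of ring and knob, 118 mm above the bench (half-way up the pointer lever). Axes as the control box.
- ring (a joint): Angle (rad) of the outer ring: dark steel disc, 76 mm diameter, top 100 mm above the bench. Its white rib (12 x 5, 3 high, 25.5 to 37.5 mm from the axis) points to the box's -x (the robot) at 0; positive is counter-clockwise from above (towards the box's -y). Starts in -0.9 to 0.6. Turns easily (0.05 N m) if touched and stays where left; must stay where it was.
- knob (a joint): Angle (rad) of the inner knob, zero and sense as the ring's; range -1.6 to 2.5. Starts at 1.3 to 1.75 (pointing right): turn it clockwise to the rib. Black 19 mm hub with a radial lever (the pointer), 8 wide, reaching 36 mm from the axis, 110 to 126 mm above the bench: 10 mm clear of the ring. 0.025 N m, stays where left; push or pinch the lever.
- guard (a joint): Travel (m) of the clear guard, 84 x 92 mm, a tunnel open at both ends with its roof 131 to 134 mm above the bench. 0: fully closed, over the dial; 0.10: fully open, slid to the box's +x, clear of the dial. Friction 1.5 N; stays where it is left; stops at both ends.
- guard_lip (a point): Centre of the grey upright lip on the guard's roof at its near end: 6 thick along the slide, 50 wide, from 133 to 157 mm above the bench; this point is at 145 mm. With the guard closed it lies 39 mm to the box's -x of the dial axis, moving with the guard. Can be pushed either way.
- pointer_tip (a point): Point on the knob's lever 34 mm from the axis, 118 mm above the bench.
- ring_mark (a point): Point on the ring's rib 34 mm from the axis, 103 mm above the bench. Pointer and rib are in line when pointer_tip is over ring_mark.
- label_roll: Roll of white labels, 68 mm diameter, 41 mm high, loose bystander standing in another gap; origin at the underside's centre.
- tape_roll: Roll of tape, 104 mm diameter, 25 mm high, loose bystander lying in another gap; origin at the underside's centre.

How it is judged:
On the way, in this order (a step that is already met when the one before it is completed fails the run):
1. the guard is slid open, clear of the dial (value of joint guard above 0.09 m), for 0.2 s.
2. with the guard open, the inner pointer is in line with the rib on the ring (horizontal distance between pointer_tip and ring_mark below 0.004 m and value of joint guard above 0.06 m), for 0.2 s.
At the end, for the whole second after the job is handed in: The pointer's tip is within 4 mm (about 7 degrees) of being over the ring's rib, the ring is within 3 mm at its rib (5 degrees) of where it started, the guard is closed to within 6 mm, and both rolls are within 20 mm of where they stood (horizontal distance between pointer_tip and ring_mark below 0.004 m and distance of ring_mark from where it was at the start of the episode below 0.003 m and value of joint guard below 0.006 m and distance of each of label_roll, tape_roll from where it was at the start of the episode below 0.02 m); the robot touches nothing.
It fails at once if the outer ring is turned by more than 3 mm at its rib (5 degrees) (distance of ring_mark from where it was at the start of the episode above 0.003 m).
It fails at once if a roll is knocked by more than 20 mm (distance of any of label_roll, tape_roll from where it was at the start of the episode above 0.02 m).
It also fails if it takes over 67 s, if anything falls off the work surface, if the arm or the gripper's body presses on something with over 40 N, if the wrist force passes 120 N, or if a joint passes its speed limit or range.

## Robot

A 7-joint arm with a two-finger parallel gripper is mounted at the origin on the work surface; the furniture and walls round the work are solid. World frame = base frame: x ahead of the robot, y to its left, z up, the work surface at z = 0. Lengths are in m, angles in rad, forces in N, time in s.
With the tool pointing down it reaches from about 0.425 to 0.95 m from the base axis. Payload 16.7 kg.
Tool frame: the origin (TCP) lies on the centre line of the jaws, within the pads' length; the fingertips stand tcp_to_tips ahead of it and the grasp point (between the pads) lies 5 mm behind it (tcp_to_tips is the distance from the TCP to the fingertips, in m); x points along the fingers, y is the direction in which the jaws open and shut, and the axes are right-handed (so a half turn about x gives the same grasp; the last joint's range is limited). The gripper opens to 94 mm and grips with 3 to 60 N. Pads are 16 mm wide; open, the fingers measure 119 mm over their backs; the gripper's body (75 mm by 177 mm) begins 78 mm behind the grasp point.
Start: joints at [-1.355, 0.426, 0.074, 1.606, -0.034, 1.111, -0.067], TCP at [0.241, 0.63, 0.219] pointing down, gripper open.
Joint ranges: [-2.85, 2.85], [-0.5, 2.14], [-1.23, 1.37], [0.21, 2.46], [-1.02, 4.16], [0.16, 2.05], [-2.73, 2.73]. Speed limits (rad/s): [1.89, 1.89, 2.39, 2.39, 3.01, 3.01, 3.01].

## Interface

Orientations are given as a rotation vector (axis times angle).
In Python, from cell import state, get_image, sign_off, tcp_to_tips gives the robot as it stands. The module is installed in compiled form; this text tells all that it offers.
- The arm moves only by the shell command python3 -m handwheel 'ROWS' [FORCE]. ROWS is text: rows parted by semicolons, each of 7 numbers parted by spaces: the shift along the tool's x, y, z in mm, then the turn, a rotation vector about the tool's x, y, z in degrees, then the finger opening in mm, from 0 to 94. A call has 1 to 10 rows; each row is the pose to reach, as a shift and turn from the pose measured when the call began, along the tool's axes at that moment; what a row does not reach only later rows make up. A row lasts 1/8 s, in which the tool goes at most 62.5 mm and 10.7 degrees, less where a joint would pass 70% of its speed; a pose out of reach is approached as far as the arm can. A call with a gripper value outside its range is refused whole. The fingers move at their own pace and stop on an object; FORCE is the grip in N (left out, the last holds). Time passes only in rows, so rows that repeat a pose let the fingers close. It gives the time, the measured TCP pose, the force and the opening at its end, in the units of the state.
- state(): the state, without advancing time (a new reading comes with each control period).
- get_image(name): name is "side" or "top"; returns a dict with "image" (420x560x3 uint8, blue, green, red), "mtx" (3x3 intrinsics, pixels), "dist_coeffs" ([k1, k2, p1, p2, k3] as OpenCV has them; the pictures are not rectified), "cam_to_world" (4x4, takes a point from camera to world coordinates). Camera axes: x right, y down, z forward; pixel columns grow to the right and rows downward; lengths in m; the calibration is good to about 2 mm. A picture is of the moment at which its call begins. There is no depth.
- sign_off(): hands the job in, once; it reports no verdict.
The state is a dict: "t": time; "qpos": joint angles; "qd": joint speeds; "joint_efforts": joint torques, N m; "eef_pos": TCP position; "ee_rot": TCP orientation; "contact_force": force on the tool from outside, world axes, zero at the start; "moment": the same for the moment, N m; "grip_width": opening from 0.0 (shut) to 1.0 (fully open).
Only numpy, scipy, OpenCV 4.12 (cv2) and the standard library are available. Lean on these libraries where they do the work, as an engineer would, in place of code of your own. Each camera call takes 0.05 s, during which the arm holds its last target.

## Working session

There is one attempt and no reset: what is moved stays moved. The work goes in short steps, Python scripts to look and compute and a shell command to move; the robot and the scene stay as the last step left them, time stands still between calls to the robot, and variables do not carry over. Pictures are saved under pics/ and viewed, and the job is handed in when it is done.

```bash
mkdir -p pics; python3 - <<'E'
from cell import *
import cv2
s=state();print(s); print(tcp_to_tips if not callable(tcp_to_tips) else tcp_to_tips())
for n in("side","top"):
    g=get_image(n);cv2.imwrite(f"pics/{n}0.png",g["image"]);print(g["mtx"],g["dist_coeffs"],g["cam_to_world"])
E
```

```text
{'t': 0.0, 'qpos': array([-1.35451085,  0.42672464,  0.07384738,  1.60661392, -0.03407278,
        1.11073661, -0.06708794]), 'qd': array([-0.00045577, -0.00120217,  0.00063198, -0.00158969, -0.00087755,
       -0.00011641, -0.00044245]), 'joint_efforts': array([ 8.74670313e-04, -9.35824800e+01,  3.66653793e+00, -4.54198086e+01,
       -4.90230240e-02,  2.02556112e-02,  1.76423810e-04]), 'eef_pos': array([0.24132456, 0.6299543 , 0.21877734]), 'ee_rot': array([ 0.28604376,  1.55178582, -0.28796682]), 'contact_force': array([ 0.36250497, -0.64460788,  1.26323728]), 'moment': array([-0.07985902, -0.03650721, -0.02236922]), 'grip_width': 0.9983172768688573}
0.014
[[447.23445771   0.         284.80764557]
 [  0.         447.23445771 209.67791943]
 [  0.           0.           1.        ]] [-0.06009798  0.          0.          0.          0.        ] [[-0.19664247  0.38671414 -0.90099052  1.62685104]
 [ 0.98038736  0.06524721 -0.18596619  0.16405826]
 [-0.01312864 -0.91988857 -0.39196003  0.60081193]
 [ 0.          0.          0.          1.        ]]
[[420.00619116   0.         278.92269229]
 [  0.         420.00619116 206.88515515]
 [  0.           0.           1.        ]] [-0.0428683  0.         0.         0.         0.       ] [[ 0.02176037 -0.98629281  0.16356338  0.35775852]
 [-0.99954836 -0.02485415 -0.01689209 -0.04864024]
 [ 0.02072577 -0.16312194 -0.9863882   1.22032287]
 [ 0.          0.          0.          1.        ]]
```

View pics/top0.png

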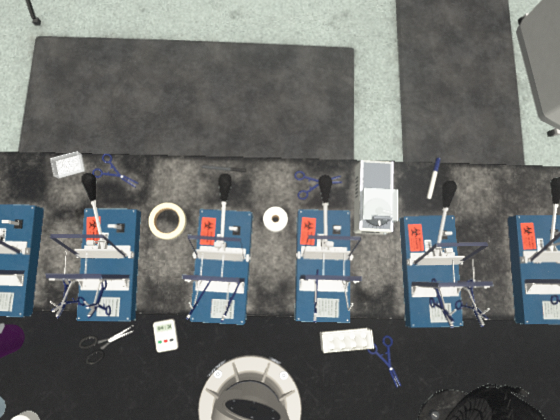

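View pics/side0.png

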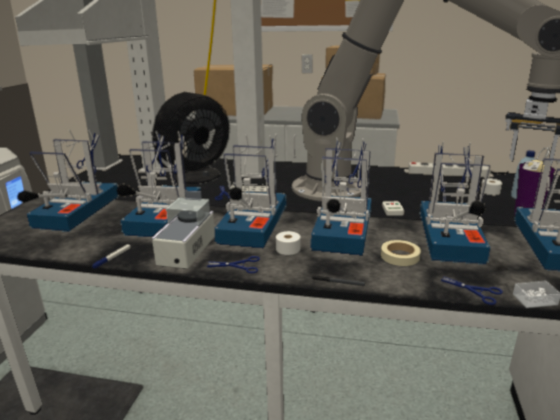

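The control box is at about (377,197) in the top view and (187,232) in the side view. The tape roll is at (167,221) and the label roll at (275,219) in the top view. I'll zoom in on the box.

```bash
cat > h.py <<'E'
import numpy as np,cv2
from cell import *
def cal(g): return np.array(g["mtx"]),np.array(g["dist_coeffs"]),np.array(g["cam_to_world"])
def ray(g,px,z):
    K,d,T=cal(g); u=cv2.undistortPoints(np.array([[px]],float),K,d)[0,0]
    r=T[:3,:3]@np.array([u[0],u[1],1]); o=T[:3,3]; return (o+r*(z-o[2])/r[2])
def proj(g,P):
    K,d,T=cal(g); Ti=np.linalg.inv(T); return cv2.projectPoints(np.array(P,float).reshape(-1,3),cv2.Rodrigues(Ti[:3,:3])[0],Ti[:3,3],K,d)[0][:,0]
def crop(g,x0,y0,x1,y1,s,fn): cv2.imwrite(fn,cv2.resize(g["image"][y0:y1,x0:x1],None,fx=s,fy=s,interpolation=cv2.INTER_CUBIC))
E
python3 - <<'E'
from h import *
g=get_image("top");crop(g,340,150,420,250,6,"pics/t1.png")
for p in [(361,161),(394,161),(357,232),(394,233)]: print(ray(g,p,.085))
g=get_image("side");crop(g,140,190,230,270,7,"pics/s1.png")
E
```

```text
[ 0.68242662 -0.29575214  0.085     ]
[ 0.68522594 -0.38950291  0.085     ]
[ 0.48194459 -0.28261284  0.085     ]
[ 0.48151638 -0.38463632  0.085     ]
```

View pics/t1.png

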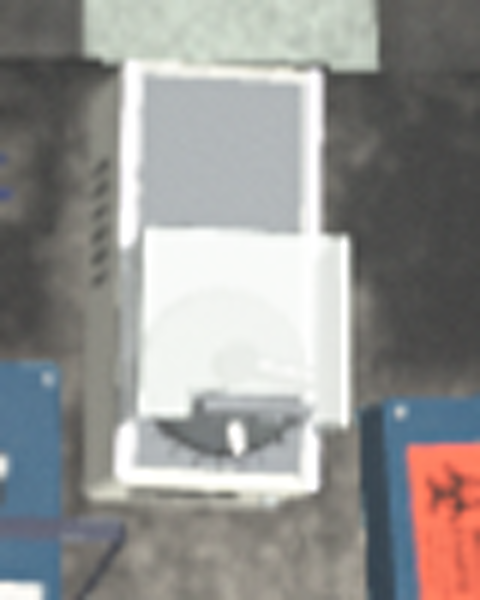

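View pics/s1.png

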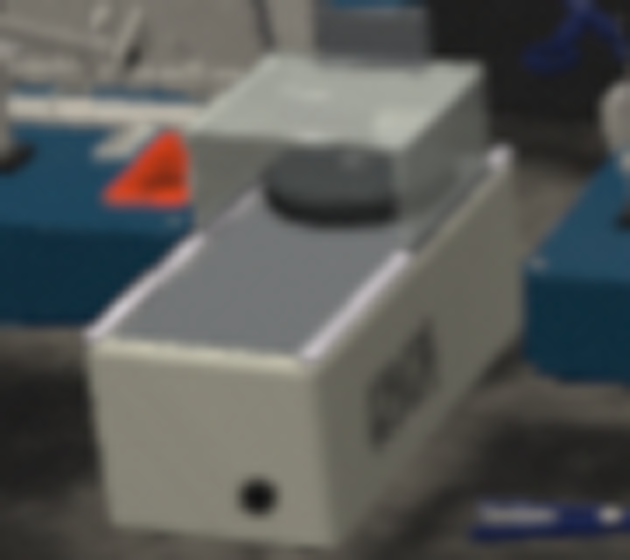

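The guard lies over the dial, at crop (140-350, 235-425). Its lip is at crop (253,402), and the white rib sticks out below it at crop (237,437), which is pixel (379.5,222.8). Next I'll work out positions.

```bash
python3 - <<'E'
from h import *
g=get_image("top")
f=lambda x,y,z: ray(g,(340+(x+.5)/6-.5,150+(y+.5)/6-.5),z)
c=[f(124,64,.085),f(322,70,.085),f(117,478,.085),f(318,489,.085)]
for p in c: print(p)
print("yaw", [np.arctan2((c[i]-c[i+2])[1],(c[i]-c[i+2])[0]) for i in (0,1)], "w",np.linalg.norm(c[0]-c[1]),np.linalg.norm(c[2]-c[3]))
print("guard near corners",f(138,418,.134),f(350,427,.134),"far",f(145,228,.134),f(350,237,.134))
print("lip top", f(200,393,.157),f(310,399,.157)); print("rib",f(237,437,.103),f(230,422,.103),f(240,455,.103))
print("knob?",f(240,358,.118),f(300,372,.118))
s=get_image("side")
q=lambda x,y,z: ray(s,(140+(x+.5)/7-.5,190+(y+.5)/7-.5),z)
print("side",q(92,338,.085),q(308,358,.085),"lip",q(316,8,.157),q(430,12,.157))
E
```

```text
[ 0.68454296 -0.29365589  0.085     ]
[ 0.68443255 -0.38734463  0.085     ]
[ 0.4896221  -0.28840234  0.085     ]
[ 0.48670087 -0.3808243   0.085     ]
yaw [np.float64(-0.0269457074170217), np.float64(-0.03296367318634098)] w 0.0936887998274003 0.09246811732081475
guard near corners [ 0.5105367  -0.28754113  0.134     ] [ 0.50879797 -0.38129217  0.134     ] far [ 0.5955746  -0.29160591  0.134     ] [ 0.59398245 -0.38342085  0.134     ]
lip top [ 0.51877984 -0.30942221  0.157     ] [ 0.51733496 -0.3571258   0.157     ]
rib [ 0.50734314 -0.33918339  0.103     ] [ 0.51408104 -0.33611265  0.103     ] [ 0.49921535 -0.34041029  0.103     ]
knob? [ 0.54092113 -0.33723909  0.118     ] [ 0.53526251 -0.3641895   0.118     ]
side [ 0.68144044 -0.3825692   0.085     ] [ 0.68251633 -0.29603968  0.085     ] lip [ 0.51912258 -0.35454577  0.157     ] [ 0.51599911 -0.30651489  0.157     ]
```

```bash
python3 - <<'E'
from h import *
g=get_image("top");crop(g,280,150,500,335,3.6,"pics/t2.png")
s=get_image("side");crop(s,100,120,300,270,4,"pics/s2.png")
# where would gripper body corners be at z=.21/.27 for tool at dial
for z in(.21,.27):
  for hx,hy in((.088,.0375),(.0375,.088)):
    P=[(.538+a*hx,-.336+b*hy,z) for a,b in((1,1),(1,-1),(-1,-1),(-1,1))]
    print(z,hx,((proj(g,P)-[280,150])*3.6).round().tolist(), ((proj(s,P)-[100,120])*4).round().tolist())
E
```

```text
0.21 0.088 [[335.0, 70.0], [442.0, 73.0], [449.0, 326.0], [339.0, 324.0]] [[346.0, 268.0], [238.0, 262.0], [345.0, 181.0], [441.0, 186.0]]
0.21 0.0375 [[263.0, 139.0], [516.0, 146.0], [520.0, 254.0], [264.0, 248.0]] [[448.0, 247.0], [203.0, 233.0], [252.0, 199.0], [485.0, 211.0]]
0.27 0.088 [[357.0, 47.0], [470.0, 50.0], [478.0, 318.0], [362.0, 316.0]] [[337.0, 179.0], [227.0, 173.0], [337.0, 102.0], [435.0, 106.0]]
0.27 0.0375 [[281.0, 120.0], [549.0, 127.0], [553.0, 241.0], [282.0, 235.0]] [[441.0, 159.0], [192.0, 148.0], [242.0, 118.0], [479.0, 128.0]]
```

View pics/t2.png

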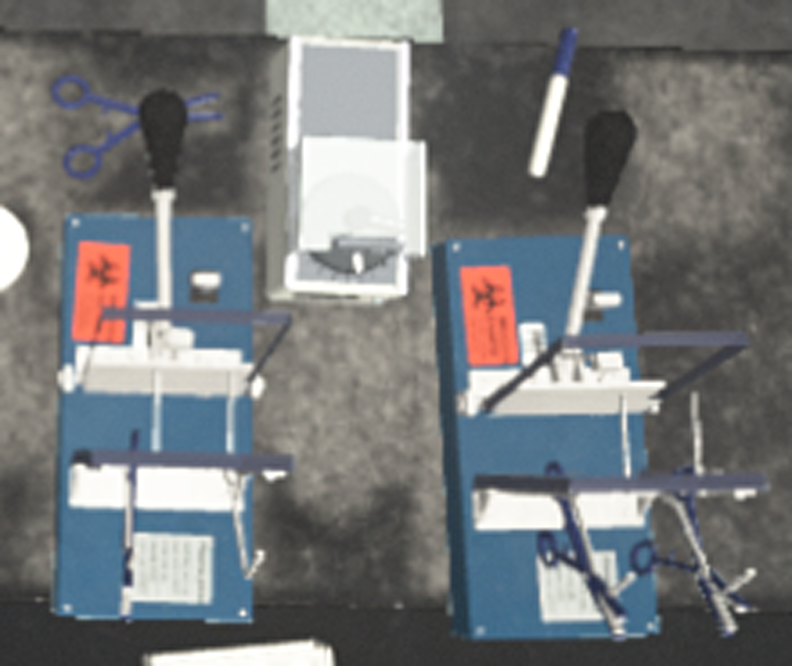

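View pics/s2.png

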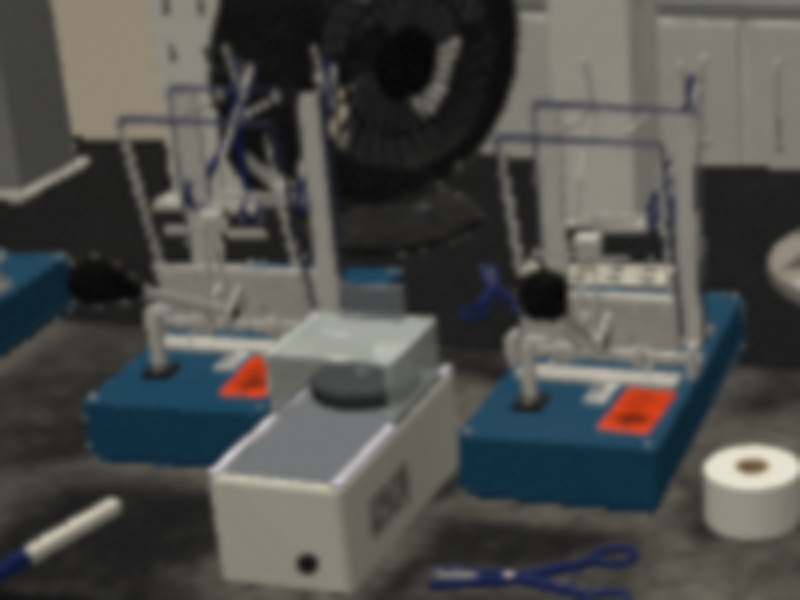

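```bash
cat >> h.py <<'E'
from scipy.spatial.transform import Rotation as R
def plan(targets, R1=None):
    """targets: list of world TCP positions; prints shift in tool mm and turn (deg) to R1"""
    s=state(); r=R.from_rotvec(s["ee_rot"])
    if R1 is not None: print("turn",np.degrees((r.inv()*R1).as_rotvec()).round(1))
    for p in targets: print(np.round(p,4), (r.inv().apply(np.array(p)-s["eef_pos"])*1000).round(1))
def down(psi): # tool x down, tool y at world angle psi
    x=np.array([0,0,-1]);y=np.array([np.cos(psi),np.sin(psi),0]);return R.from_matrix(np.c_[x,y,np.cross(x,y)])
def show():
    s=state(); r=R.from_rotvec(s["ee_rot"]); print(s["t"],s["eef_pos"].round(4),"\n",r.as_matrix().round(3),s["contact_force"].round(1),s["qpos"].round(2),s["grip_width"])
E
python3 - <<'E'
from h import *
show()
for psi in (0,np.pi): plan([],down(psi-0.03))
plan([(.241,.63,.34),(.42,.42,.36),(.55,.2,.36),(.55,0,.36),(.49,-.335,.36)])
E
```

```text
0.4 [0.2414 0.6303 0.2194] 
 [[-0.     0.358  0.934]
 [-0.     0.934 -0.358]
 [-1.    -0.    -0.   ]] [-0.3 -0.7  0.3] [-1.35  0.43  0.07  1.61 -0.03  1.11 -0.07] 0.9999276965777829
turn [70.8  0.   0. ]
turn [-109.2   -0.     0. ]
[0.241 0.63  0.34 ] [-120.6   -0.4   -0.3]
[0.42 0.42 0.36] [-140.6 -132.5  242. ]
[0.55 0.2  0.36] [-140.6 -291.4  442.1]
[0.55 0.   0.36] [-140.6 -478.2  513.6]
[ 0.49  -0.335  0.36 ] [-140.5 -812.5  577.5]
```

```bash
python3 -m handwheel '-60 0 0 0 0 0 40; -120 0 0 0 0 0 0; -140 -30 55 7 0 0 0; -140 -60 110 14 0 0 0; -140 -95 175 21 0 0 0; -140 -130 240 28 0 0 0; -140 -180 300 35 0 0 0; -140 -230 360 42 0 0 0; -140 -290 440 49 0 0 0;-140 -290 440 49 0 0 0' 10; python3 - <<'E'
from h import *
show()
plan([(.55,0,.36),(.54,-.16,.36),(.484,-.334,.36)],down(-.03))
E
```

```text
t: 1.65
eef_pos: [0.5328, 0.2273, 0.3598]
ee_rot: [0.95, 1.354, -0.949]
contact_force: [1.3, 0.6, 0.5]
grip_width: 0.006
1.65 [0.5328 0.2273 0.3598] 
 [[ 0.     0.94   0.341]
 [ 0.     0.341 -0.94 ]
 [-1.     0.    -0.   ]] [1.3 0.6 0.5] [-0.9   0.18  0.45  1.66 -0.08  1.32 -0.08] 0.0063991966195768996
turn [21.7 -0.  -0. ]
[0.55 0.   0.36] [ -0.3 -61.3 219.5]
[ 0.54 -0.16  0.36] [  -0.4 -125.2  366.5]
[ 0.484 -0.334  0.36 ] [-5.000e-01 -2.372e+02  5.110e+02]
```

```bash
python3 -m handwheel '0 -30 60 4 0 0 0; 0 -45 110 8 0 0 0; 0 -55 165 12 0 0 0; 0 -62 220 16 0 0 0; 0 -90 280 20 0 0 0; 0 -115 335 22 0 0 0; 0 -150 390 22 0 0 0; 0 -195 450 22 0 0 0; 0 -237 511 22 0 0 0;0 -237 511 22 0 0 0'; python3 - <<'E'
from h import *
show()
g=get_image("top");crop(g,280,150,500,335,3.6,"pics/t3.png")
for z in(.1,.2,.27): print(z,ray(g,(280+457/3.6,150+395/3.6),z),ray(g,(280+485/3.6,150+408/3.6),z),ray(g,(280+290/3.6,150+318/3.6),z))
E
```

```text
t: 2.9
eef_pos: [0.4823, -0.3373, 0.3599]
ee_rot: [1.239, 1.189, -1.238]
contact_force: [1.0, -0.2, 0.9]
grip_width: 0.003
2.9 [ 0.4823 -0.3373  0.3599] 
 [[ 0.001  0.999 -0.04 ]
 [-0.    -0.04  -0.999]
 [-1.     0.001  0.   ]] [ 1.  -0.2  0.9] [-0.19  0.24  0.86  1.66 -0.19  1.33  0.66] 0.0031070918354435153
0.1 [ 0.40877198 -0.41378791  0.1       ] [ 0.39955714 -0.43467522  0.1       ] [ 0.46343158 -0.28901012  0.1       ]
0.2 [ 0.40421852 -0.38119484  0.2       ] [ 0.3958262  -0.40021775  0.2       ] [ 0.45399921 -0.26755471  0.2       ]
0.27 [ 0.40103109 -0.35837968  0.27      ] [ 0.39321454 -0.37609751  0.27      ] [ 0.44739654 -0.25253592  0.27      ]
```

View pics/t3.png

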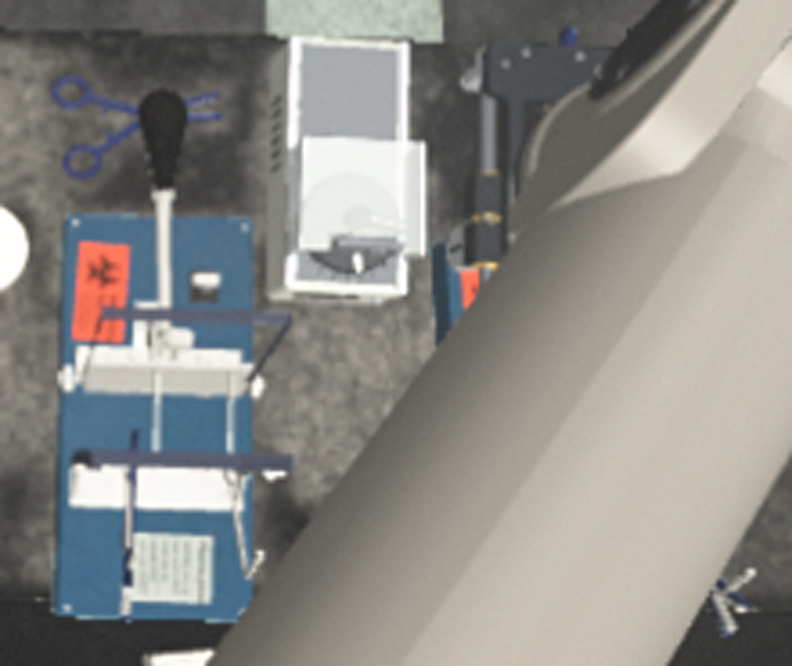

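```bash
python3 -m handwheel '50 0 0 0 0 0 0; 100 0 0 0 0 0 0; 150 0 0 0 0 0 0; 190 0 0 0 0 0 0; 203 0 0 0 0 0 0; 203 0 0 0 0 0 0;203 0 0 0 0 0 0'; python3 - <<'E'
from h import *
show()
g=get_image("top");crop(g,320,150,480,270,5,"pics/t4.png")
g=get_image("side");crop(g,100,120,300,270,4,"pics/s4.png")
E
```

```text
t: 3.82
eef_pos: [0.4822, -0.3401, 0.1584]
ee_rot: [1.239, 1.186, -1.239]
contact_force: [0.4, -0.3, 0.2]
grip_width: 0.007
3.825 [ 0.4822 -0.3401  0.1584] 
 [[ 0.002  0.999 -0.041]
 [-0.002 -0.041 -0.999]
 [-1.     0.002  0.002]] [ 0.4 -0.3  0.2] [-0.08  0.44  0.76  1.9  -0.37  0.95  0.81] 0.00690156594741304
```

View pics/t4.png

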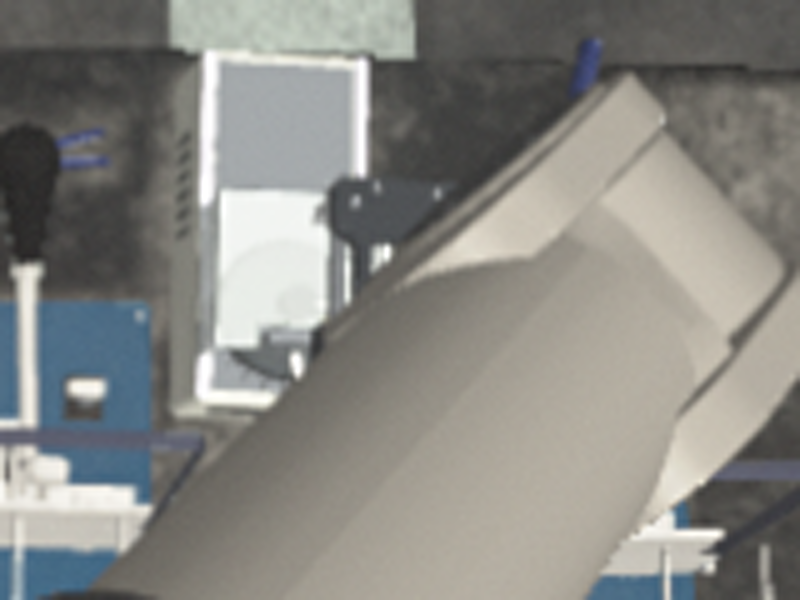

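View pics/s4.png

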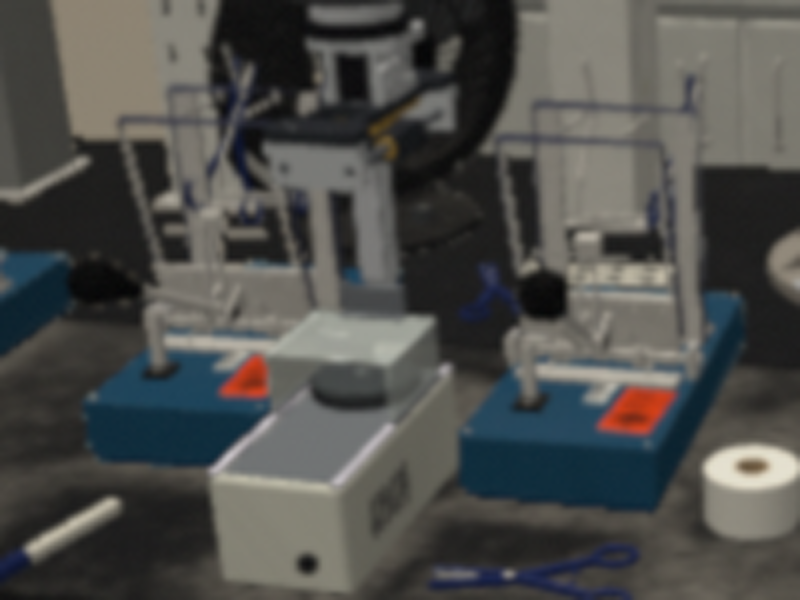

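The side view shows the gripper in front of the lip at crop (380,300). I can't make out the fingers, so I'll zoom in and project where the TCP and tips should appear.

```bash
python3 - <<'E'
from h import *
g=get_image("side");im=g["image"].copy()
c=im[130:220,150:230]; s=7
big=cv2.resize(c,None,fx=s,fy=s,interpolation=cv2.INTER_CUBIC)
S=state();r=R.from_rotvec(S["ee_rot"]);P=[S["eef_pos"]+r.apply(v) for v in((.014,0,0),(.014,.0125,.008),(.014,-.0125,.008),(.014,.0125,-.008),(-.083,0,0),(-.083,.0885,.0375),(-.083,.0885,-.0375),(-.083,-.0885,.0375),(-.083,-.0885,-.0375))]
for p in proj(g,P):
    q=((p-[150,130]+.5)*s).astype(int);print(q);cv2.circle(big,tuple(map(int,q)),4,(0,0,255),-1)
cv2.imwrite("pics/s5.png",big)
E
```

```text
[317 428]
[287 437]
[312 417]
[322 440]
[296 204]
[109 264]
[289 275]
[303 142]
[464 151]
```

View pics/s5.png

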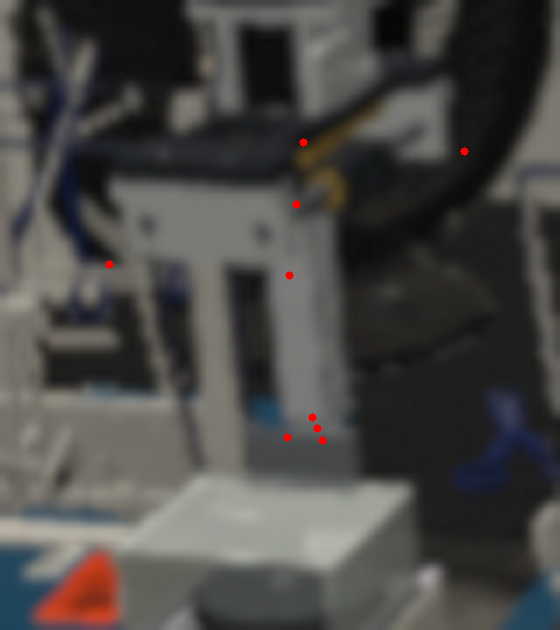

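The fingers, around (310,330) in the zoom, come down behind the lip as intended. The bar to their left belongs to the expressor. Now I'll push the guard open.

```bash
python3 -m handwheel '0 12 0 0 0 0 0; 0 24 0 0 0 0 0; 0 36 0 0 0 0 0; 0 48 0 0 0 0 0; 0 60 0 0 0 0 0; 0 70 0 0 0 0 0; 0 80 0 0 0 0 0; 0 88 0 0 0 0 0; 0 94 0 0 0 0 0; 0 94 0 0 0 0 0'; python3 - <<'E'
from h import *
show()
g=get_image("side");crop(g,100,120,300,270,4,"pics/s6.png")
E
```

```text
t: 5.22
eef_pos: [0.5764, -0.3439, 0.1583]
ee_rot: [1.239, 1.186, -1.238]
contact_force: [-0.1, 0.2, -0.1]
grip_width: 0.005
5.225 [ 0.5764 -0.3439  0.1583] 
 [[ 0.003  0.999 -0.041]
 [-0.002 -0.041 -0.999]
 [-1.     0.003  0.002]] [-0.1  0.2 -0.1] [-0.06  0.57  0.72  1.7  -0.43  1.03  0.76] 0.0053063548889327825
```

View pics/s6.png

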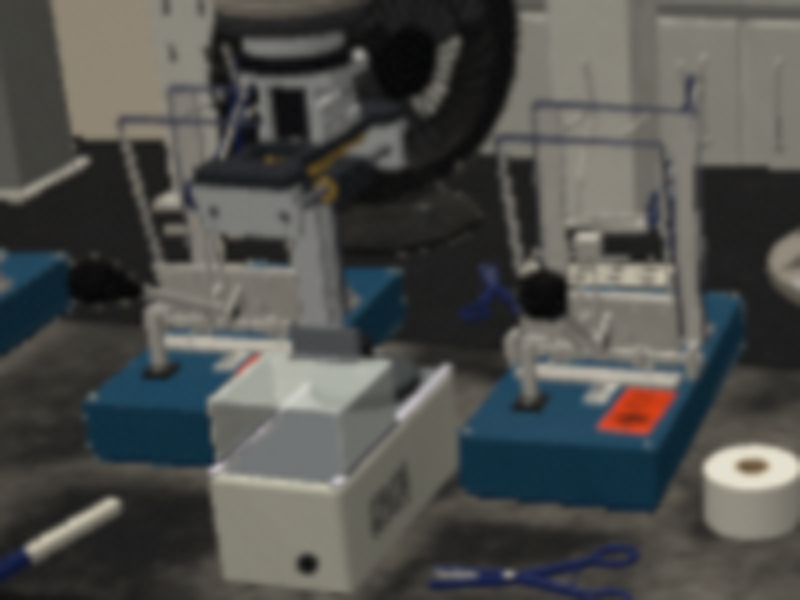

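The guard has slid away and the dial is coming into view at (405,375). I'll keep pushing towards the stop.

```bash
python3 -m handwheel '0 4 0 0 0 0 0; 0 8 0 0 0 0 0; 0 8 0 0 0 0 0;0 8 0 0 0 0 0'; python3 -m handwheel '0 3 0 0 0 0 0; 0 5 0 0 0 0 0; 0 5 0 0 0 0 0'; python3 -m handwheel '0 3 0 0 0 0 0; 0 5 0 0 0 0 0; 0 5 0 0 0 0 0'
```

```text
t: 5.78
eef_pos: [0.5842, -0.3443, 0.1584]
ee_rot: [1.239, 1.186, -1.238]
contact_force: [-0.1, -0.0, 0.6]
grip_width: 0.007
t: 6.15
eef_pos: [0.5849, -0.3448, 0.1581]
ee_rot: [1.24, 1.191, -1.244]
contact_force: [-26.0, 7.2, 16.0]
grip_width: 0.008
t: 6.52
eef_pos: [0.5849, -0.3453, 0.1578]
ee_rot: [1.24, 1.198, -1.25]
contact_force: [-29.8, 7.5, 18.4]
grip_width: 0.006
```

The guard is at its stop: 26–30 N of resistance with the TCP at x=0.585. I'll back off, rise and look at the dial.

```bash
python3 -m handwheel '0 -8 0 0 0 0 0; -40 -15 0 0 0 0 0; -95 -30 0 0 0 0 0; -150 -50 0 0 0 0 0; -200 -75 0 0 0 0 0; -202 -103 0 0 0 0 0; -202 -103 0 0 0 0 0'; python3 - <<'E'
from h import *
show()
g=get_image("top");crop(g,345,155,415,245,6.6,"pics/t7.png")
g=get_image("side");crop(g,140,170,230,260,6.6,"pics/s7.png")
E
```

```text
t: 7.4
eef_pos: [0.4832, -0.3417, 0.3622]
ee_rot: [1.243, 1.196, -1.249]
contact_force: [0.7, -0.0, 0.6]
grip_width: 0.004
7.4 [ 0.4832 -0.3417  0.3622] 
 [[-0.009  0.999 -0.047]
 [ 0.004 -0.047 -0.999]
 [-1.    -0.009 -0.004]] [ 0.7 -0.   0.6] [-0.18  0.26  0.86  1.64 -0.2   1.35  0.66] 0.0037621633521501222
```

View pics/t7.png

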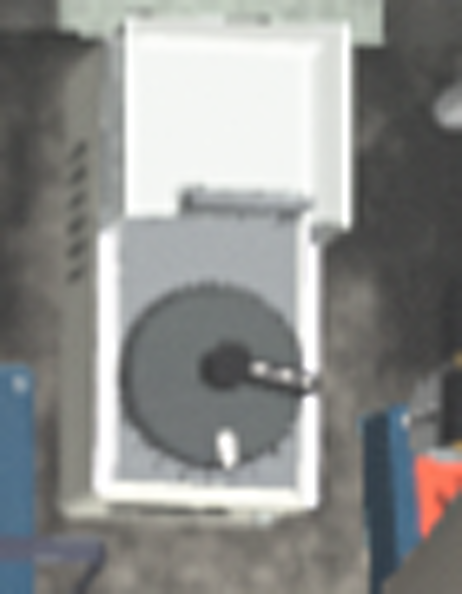

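View pics/s7.png

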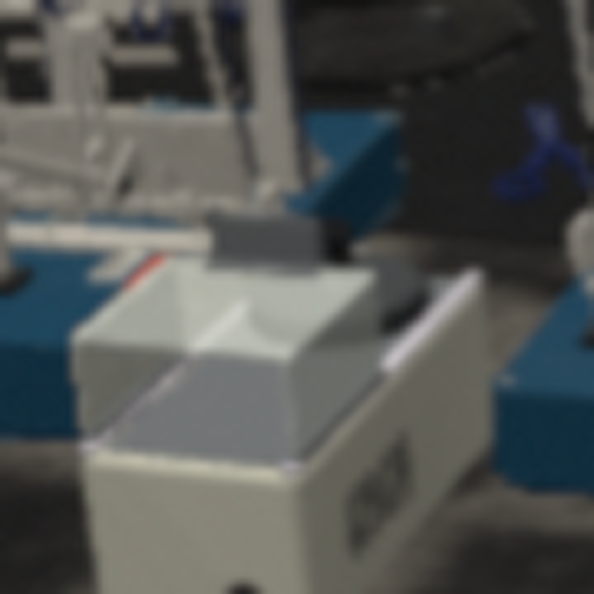

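The dial is fully exposed in the top view. In the crop the ring centre is about (212,376), the hub is at (228,366), the lever points right to (318,382), and the rib is at (228,449). Next I'll measure the dial geometry.

```bash
cat >> h.py <<'E'
def dial(g,fn=None):
    im=g["image"]; x0,y0=340,180; c=cv2.resize(im[y0:245,x0:410],None,fx=8,fy=8,interpolation=cv2.INTER_CUBIC)
    up=lambda q,z: ray(g,(x0+(q[0]+.5)/8-.5,y0+(q[1]+.5)/8-.5),z)
    return c,up
E
python3 - <<'E'
from h import *
g=get_image("top");c,up=dial(g)
gray=cv2.cvtColor(c,cv2.COLOR_BGR2GRAY)
# edges in this crop of ring: convert from old crop
o=lambda x,y,z: ray(g,(345+(x+.5)/6.6-.5,155+(y+.5)/6.6-.5),z)
m=((gray<115)*255).astype(np.uint8)
m[:, :8]=0
n,l,st,ce=cv2.connectedComponentsWithStats(m)
for i in range(1,n):
    if st[i][4]>3000: print(st[i],ce[i])
print("ring L,R,T,B",o(120,376,.1),o(303,376,.1),o(212,283,.1),o(212,470,.1))
print("hub",o(228,366,.126)); a=o(255,370,.126);b=o(305,378,.126);t=o(319,383,.126);print("lever",a,b,t)
print("rib",o(227.5,431,.103),o(228,449,.103),o(230,468,.103))
cv2.imwrite("pics/m8.png",m)
E
```

```text
[    8     0   198   520 54374] [ 65.09245227 277.97770993]
[  432     0   128   520 43932] [508.32894018 235.31284713]
[ 186  147  169  222 8280] [238.75483092 260.12995169]
[ 275  178  139  137 7870] [339.49631512 247.25641677]
[ 375  304   86  153 3139] [434.82924498 389.04268875]
ring L,R,T,B [ 0.53644393 -0.2957182   0.1       ] [ 0.53832676 -0.37182735  0.1       ] [ 0.57639595 -0.33456308  0.1       ] [ 0.49840021 -0.33329537  0.1       ]
hub [ 0.53745904 -0.33386731  0.126     ]
lever [ 0.53610008 -0.34482358  0.126     ] [ 0.53334036 -0.36512455  0.126     ] [ 0.53144157 -0.37078728  0.126     ]
rib [ 0.51425803 -0.33919564  0.103     ] [ 0.5068299  -0.33927811  0.103     ] [ 0.49901999 -0.33997375  0.103     ]
```

View pics/m8.png

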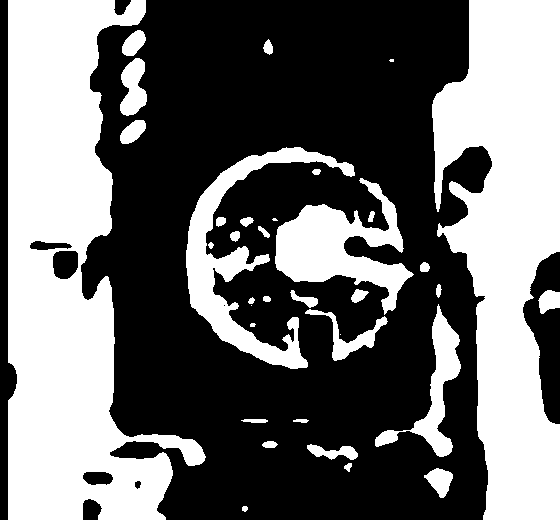

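```bash
cat > path.py <<'E'
from h import *
def pos(th,gap,rho,c=(.538,-.3343),z=.128,a=.0125,b=.008):
    r=R.from_rotvec(state()["ee_rot"]).as_matrix(); ty=r[:2,1];tz=r[:2,2]
    d=np.array([-np.cos(th),-np.sin(th)]);n=np.array([np.sin(th),-np.cos(th)])
    p=np.array(c)+n*(.004+gap+a*abs(n@ty)+b*abs(n@tz))+d*rho
    cor=[p+i*a*ty+j*b*tz for i in(-1,1) for j in(-1,1)]
    k=min(cor,key=lambda q:n@q)
    # distance of the rectangle from axis
    v=np.array(c)-p; l=np.array([abs(v@ty)-a,abs(v@tz)-b]); dist=np.linalg.norm(np.maximum(l,0))
    return np.r_[p,z],(d@(k-np.array(c))),dist
E
python3 - <<'E'
from path import *
r=R.from_rotvec(state()["ee_rot"])
L=[]
for th,gap,rho in [(1.41,.009,.028)]+[(t,0,.028) for t in (1.41,1.3,1.15,1.0,.85,.7,.55,.45,.35,.178)]:
    p,k,dd=pos(th,gap,rho); L.append(p); print(th,"corner rho %.4f axis dist %.4f"%(k,dd))
plan(L)
E
```

```text
1.41 corner rho 0.0215 axis dist 0.0251
1.41 corner rho 0.0215 axis dist 0.0219
1.3 corner rho 0.0230 axis dist 0.0233
1.15 corner rho 0.0251 axis dist 0.0249
1.0 corner rho 0.0274 axis dist 0.0257
0.85 corner rho 0.0296 axis dist 0.0256
0.7 corner rho 0.0318 axis dist 0.0245
0.55 corner rho 0.0339 axis dist 0.0223
0.45 corner rho 0.0352 axis dist 0.0206
0.35 corner rho 0.0365 axis dist 0.0191
0.178 corner rho 0.0384 axis dist 0.0170
[ 0.5595 -0.3662  0.128 ] [231.7  78.1  22.8]
[ 0.5506 -0.3647  0.128 ] [231.8  69.2  21.8]
[ 0.5478 -0.3661  0.128 ] [231.8  66.4  23.3]
[ 0.5435 -0.3674  0.128 ] [231.9  62.2  24.8]
[ 0.5387 -0.368   0.128 ] [231.9  57.4  25.6]
[ 0.5336 -0.3677  0.128 ] [232.   52.3  25.5]
[ 0.5284 -0.3664  0.128 ] [232.   47.   24.4]
[ 0.5233 -0.364   0.128 ] [232.1  41.9  22.3]
[ 0.5202 -0.3618  0.128 ] [232.2  38.6  20.2]
[ 0.5173 -0.3591  0.128 ] [232.2  35.6  17.7]
[ 0.513  -0.3536  0.128 ] [232.3  31.1  12.4]
```

```bash
python3 -m handwheel '0 40 12 0 0 0 0; 20 78 23 0 0 0 0; 70 78 23 0 0 0 0; 125 78 23 0 0 0 0; 180 78 23 0 0 0 0; 215 78 23 0 0 0 0; 231 78 23 0 0 0 0; 232 78 23 0 0 0 0; 232 78 23 0 0 0 0'; python3 - <<'E'
from path import *
show()
g=get_image("side");crop(g,140,150,240,240,6,"pics/s9.png")
g=get_image("top");crop(g,340,155,420,245,6,"pics/t9.png")
L=[pos(t,0,rho)[0] for t,rho in ((1.41,.028),(1.3,.028),(1.15,.028),(1.0,.028),(.85,.027),(.7,.026),(.55,.026),(.45,.0255),(.35,.0255),(.178,.0255))]
plan(L)
E
```

```text
t: 8.68
eef_pos: [0.5601, -0.3668, 0.1289]
ee_rot: [1.239, 1.197, -1.249]
contact_force: [-0.8, -0.5, 0.8]
grip_width: 0.006
8.675 [ 0.5601 -0.3668  0.1289] 
 [[-0.01   0.999 -0.045]
 [ 0.003 -0.045 -0.999]
 [-1.    -0.01  -0.002]] [-0.8 -0.5  0.8] [-0.01  0.61  0.72  1.72 -0.46  1.    0.83] 0.006457549066753909
[ 0.5506 -0.3647  0.128 ] [ 1.2 -9.5 -1.6]
[ 0.5478 -0.3661  0.128 ] [  1.2 -12.3  -0.1]
[ 0.5435 -0.3674  0.128 ] [  1.3 -16.5   1.4]
[ 0.5387 -0.368   0.128 ] [  1.3 -21.3   2.2]
[ 0.5343 -0.367   0.128 ] [  1.3 -25.8   1.4]
[ 0.5299 -0.3651  0.128 ] [  1.4 -30.2  -0.3]
[ 0.525  -0.3629  0.128 ] [  1.4 -35.2  -2.3]
[ 0.5224 -0.3607  0.128 ] [  1.5 -37.9  -4.4]
[ 0.5196 -0.3583  0.128 ] [  1.5 -40.8  -6.7]
[ 0.5155 -0.3531  0.128 ] [  1.6 -45.2 -11.6]
```

View pics/s9.png

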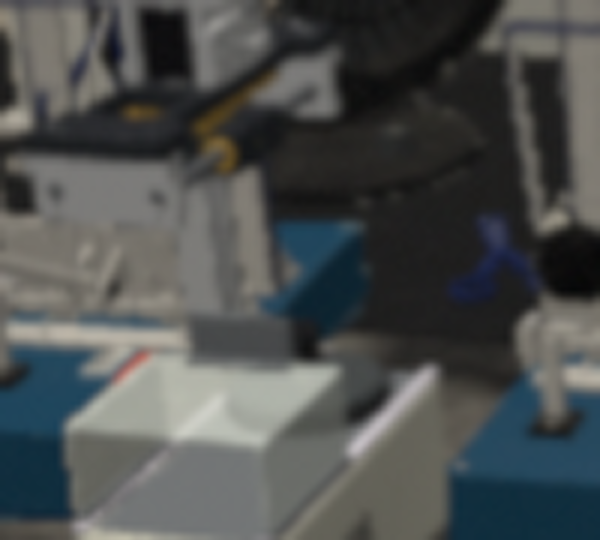

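View pics/t9.png

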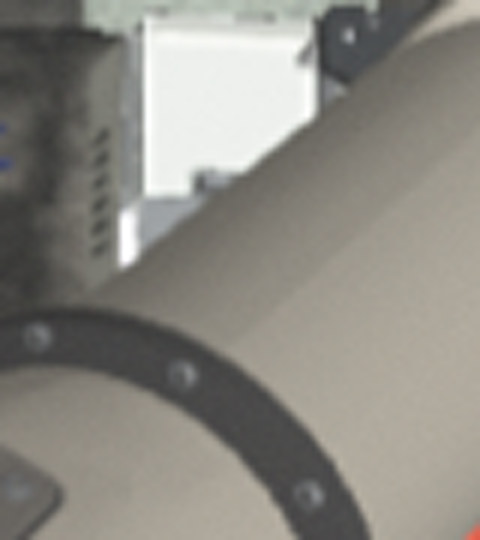

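The fingers are down behind the lip's near side and clear of it, and the arm hides the dial from above. I'll push the lever most of the way, then look again.

```bash
python3 -m handwheel '1 -9 -1 0 0 0 0; 1 -12 0 0 0 0 0; 1 -16 1 0 0 0 0; 1 -21 2 0 0 0 0; 1 -26 1.5 0 0 0 0; 1 -30 0 0 0 0 0; 1 -35 -2 0 0 0 0; 1 -38 -4 0 0 0 0; 1 -38 -4 0 0 0 0'; python3 -m handwheel '0 5 8 0 0 0 0; -50 5 8 0 0 0 0; -110 0 8 0 0 0 0; -170 -20 8 0 0 0 0; -232 -40 0 0 0 0 0; -232 -40 0 0 0 0 0'; python3 - <<'E'
from path import *
show()
g=get_image("top");crop(g,345,155,415,245,6.6,"pics/t10.png")
E
```

```text
t: 9.9
eef_pos: [0.5221, -0.3608, 0.1285]
ee_rot: [1.239, 1.197, -1.248]
contact_force: [0.1, 0.5, -0.0]
grip_width: 0.007
t: 10.65
eef_pos: [0.4844, -0.3615, 0.3653]
ee_rot: [1.242, 1.191, -1.246]
contact_force: [-0.7, 0.4, -0.8]
grip_width: 0.006
10.65 [ 0.4844 -0.3615  0.3653] 
 [[-0.004  0.999 -0.046]
 [ 0.001 -0.046 -0.999]
 [-1.    -0.004 -0.001]] [-0.7  0.4 -0.8] [-0.16  0.29  0.89  1.61 -0.22  1.36  0.71] 0.006168780581796341
```

View pics/t10.png

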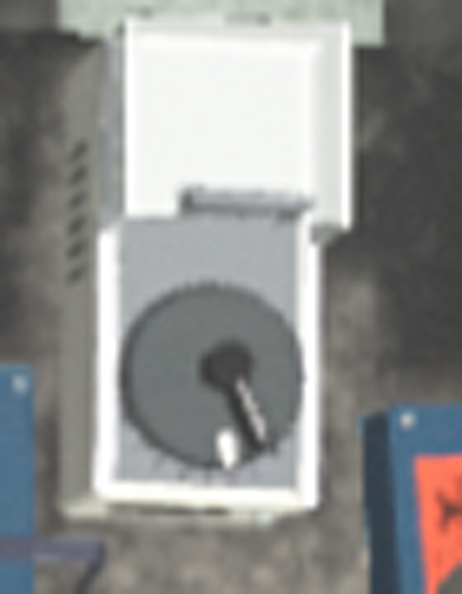

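The pointer has swung to crop (263,448). The rib is unchanged at (228,449). I'll measure the two angles.

```bash
python3 - <<'E'
from path import *
g=get_image("top")
o=lambda x,y,z: ray(g,(345+(x+.5)/6.6-.5,155+(y+.5)/6.6-.5),z)
ang=lambda v: np.arctan2(-v[1],-v[0])
c=np.array([.5374,-.3338,0])
for q in((263,448),(252,408),(255,426)): v=o(*q,.126)-c; print("ptr",v,ang(v))
for q in((228,449),(230,468),(227.5,431)): v=o(*q,.103)-c; print("rib",v,ang(v))
print("pointer tip at aligned:")
th=.18
print((proj(g,[c+[-.034*np.cos(th),-.034*np.sin(th),.126],c+[-.034*np.cos(th),-.034*np.sin(th),.118]])-[345,155]+.5)*6.6-.5)
crop(g,365,195,395,235,15,"pics/t11.png")
L=[pos(t,gp,.0255)[0] for t,gp in ((.46,.010),(.46,0),(.35,0),(.25,0),(.18,0),(.14,0),(.18,.012))]
plan(L)
E
```

```text
ptr [-0.03289977 -0.01367751  0.126     ] 0.39399505462619033
ptr [-0.0167979  -0.00951584  0.126     ] 0.5154153081538507
ptr [-0.02407134 -0.01059906  0.126     ] 0.41477366673288746
rib [-0.0305701  -0.00547811  0.103     ] 0.17731615971529127
rib [-0.03838001 -0.00617375  0.103     ] 0.1594922806775909
rib [-0.02314197 -0.00539564  0.103     ] 0.2290617282528222
pointer tip at aligned:
[[244.28059005 448.91997169]
 [239.10392403 451.42331787]]
[ 0.5272 -0.3699  0.128 ] [233.   44.8   8.6]
[ 0.5227 -0.3609  0.128 ] [ 2.331e+02  4.000e+01 -1.000e-01]
[ 0.5196 -0.3583  0.128 ] [233.1  36.7  -2.6]
[ 0.5171 -0.3554  0.128 ] [233.2  34.1  -5.4]
[ 0.5155 -0.3532  0.128 ] [233.2  32.4  -7.5]
[ 0.5147 -0.3519  0.128 ] [233.2  31.6  -8.8]
[ 0.5177 -0.365   0.128 ] [233.1  35.1   4.2]
```

View pics/t11.png

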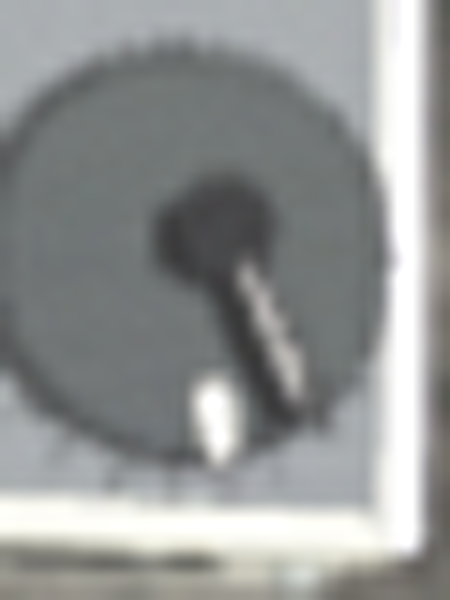

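The pointer reads about 0.40 rad against a commanded 0.45, and the rib is at about 0.18. Commanding 0.23 should bring them into line.

```bash
python3 -m handwheel '60 45 9 0 0 0 0; 120 45 9 0 0 0 0; 180 45 9 0 0 0 0; 225 45 9 0 0 0 0; 233 45 9 0 0 0 0; 233 40 4 0 0 0 0; 233 40 0 0 0 0 0; 233 37 -2.5 0 0 0 0; 233 33.5 -6 0 0 0 0; 233 33.5 -6 0 0 0 0'; python3 -m handwheel '0 3 10 0 0 0 0; -50 3 10 0 0 0 0; -110 0 8 0 0 0 0; -170 -20 8 0 0 0 0; -232 -33 0 0 0 0 0; -232 -33 0 0 0 0 0'; python3 - <<'E'
from path import *
show()
g=get_image("top");crop(g,365,195,395,235,15,"pics/t12.png")
E
```

```text
t: 12.0
eef_pos: [0.5164, -0.3545, 0.1286]
ee_rot: [1.24, 1.196, -1.246]
contact_force: [0.8, -0.2, 1.0]
grip_width: 0.005
t: 12.75
eef_pos: [0.4855, -0.3556, 0.3655]
ee_rot: [1.243, 1.189, -1.244]
contact_force: [1.0, -0.2, -0.9]
grip_width: 0.003
12.75 [ 0.4855 -0.3556  0.3655] 
 [[-0.002  0.999 -0.046]
 [ 0.001 -0.046 -0.999]
 [-1.    -0.002 -0.001]] [ 1.  -0.2 -0.9] [-0.18  0.28  0.9   1.62 -0.23  1.35  0.71] 0.0030782189558165455
```

View pics/t12.png

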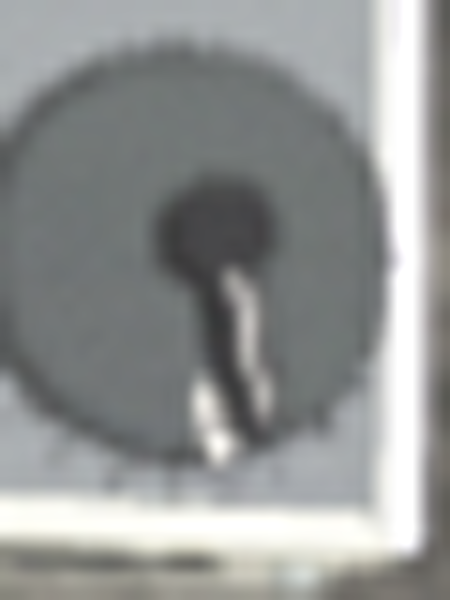

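```bash
python3 - <<'E'
from path import *
g=get_image("top")
o=lambda x,y,z: ray(g,(365+(x+.5)/15-.5,195+(y+.5)/15-.5),z)
pj=lambda P:((proj(g,P)-[365,195]+.5)*15-.5).round()
ang=lambda v: np.arctan2(-v[1],-v[0])
h=o(218,228,.126);print("hub",h,"ring c",(o(8,250,.1)+o(388,250,.1))/2,(o(190,48,.1)+o(190,465,.1))/2)
c=np.array([.5374,-.3338,0])
for q in((262,405),(250,350),(240,300)): print(ang(o(*q,.126)-c))
for th in(.13,.18,.23):
  u=np.array([-np.cos(th),-np.sin(th),0]);print(th,"top line",pj([c+u*r+[0,0,.126] for r in(.012,.034,.036)]).tolist(),"rib",pj([c+u*r+[0,0,.103] for r in(.0255,.0315,.0375)]).tolist())
print(pj([c+[0,0,.126],c+[0,0,.1]]))
b=cv2.imread("pics/t11.png");m=(b.min(2)>170).astype(np.uint8);m[480:]=0;m[:,360:]=0
n,l,s,ce=cv2.connectedComponentsWithStats(m);print(s,ce)
b=cv2.imread("pics/t12.png");m=(b.min(2)>150).astype(np.uint8);m[480:]=0;m[:,360:]=0;m[:150]=0
n,l,s,ce=cv2.connectedComponentsWithStats(m);print(s,ce)
E
```

```text
hub [ 0.53825516 -0.3337347   0.126     ] ring c [ 0.53841194 -0.33683127  0.1       ] [ 0.53739078 -0.33530894  0.1       ]
0.23233047881101795
0.24774614484002716
0.2959200529228543
0.13 top line [[228.0, 299.0], [246.0, 422.0], [248.0, 433.0]] rib [[206.0, 392.0], [211.0, 425.0], [216.0, 457.0]]
0.18 top line [[232.0, 299.0], [256.0, 421.0], [258.0, 432.0]] rib [[213.0, 391.0], [220.0, 423.0], [226.0, 456.0]]
0.23 top line [[235.0, 298.0], [265.0, 419.0], [268.0, 430.0]] rib [[220.0, 390.0], [228.0, 422.0], [236.0, 454.0]]
[[218. 233.]
 [182. 255.]]
[[     0      0    450    600 254202]
 [     0      0    346     95  10289]
 [    13     73     12     11     84]
 [     0     84     16     18    202]
 [   261    301     10     22    121]
 [   279    347     18     37    352]
 [   193    379     46     87   2931]
 [     0    391      6     12     60]
 [     0    429     39     36    919]
 [   294    456     52     16    595]
 [    80    460     16     18    193]
 [    15    470     13      6     52]] [[226.82913982 308.09575456]
 [190.16503062  29.29759938]
 [ 17.9047619   77.51190476]
 [  6.01980198  91.12376238]
 [264.80165289 312.6446281 ]
 [288.69602273 364.39204545]
 [216.79802115 419.01978847]
 [  2.3        397.21666667]
 [ 20.34929271 448.15995647]
 [317.9697479  462.63529412]
 [ 88.23316062 467.88082902]
 [ 21.03846154 472.65384615]]
[[     0      0    450    600 255362]
 [   232    280     25     90   1265]
 [   256    378     15     32    343]
 [     0    381    113     99   5565]
 [   190    380     47     92   2494]
 [   235    397    125     83   4600]
 [   123    472     41      8    282]
 [   183    475     25      5     89]] [[226.89796054 291.70186245]
 [246.72964427 323.39525692]
 [262.97376093 393.3877551 ]
 [ 40.79514825 448.92398922]
 [211.6010425  427.12830794]
 [317.22978261 454.60543478]
 [142.69503546 475.87943262]
 [194.5505618  477.51685393]]
```

```bash
python3 - <<'E'
from path import *
g=get_image("top");im=g["image"][204:230,372:390]
im=cv2.convertScaleAbs(im,alpha=1.3)
b=cv2.resize(im,None,fx=22,fy=22,interpolation=cv2.INTER_NEAREST)
cv2.imwrite("pics/t13.png",b)
print(cv2.cvtColor(im,cv2.COLOR_BGR2GRAY)[8:24,3:15])
E
```

```text
[[120  88  79  89  94 109  95 113 139 150 150 150]
 [140 117  92  79 101 188 137 129 148 153 150 151]
 [152 148 134  91  91 190 207 146 149 151 153 151]
 [153 154 149  97  76 139 232 157 146 148 151 151]
 [152 152 149 109  74 116 247 160 145 151 147 150]
 [154 152 151 116  75 114 243 151 145 150 150 151]
 [152 151 151 126  82 108 230 147 143 154 153 150]
 [152 152 150 148  92  94 197 165 130 146 151 153]
 [152 150 158 211 126  78 144 209 145 145 151 153]
 [150 151 173 255 195  91 112 227 153 149 151 145]
 [152 150 169 255 234 116 100 183 140 139 142 135]
 [152 151 157 238 248 146  93 122 132 134 166 152]
 [142 142 141 206 255 234 130 110 151 188 208 204]
 [138 116 124 150 255 203 168 186 199 220 227 221]
 [196 168 186 187 191 194 206 219 205 223 224 224]
 [223 198 219 223 210 203 219 220 212 220 222 223]]
```

View pics/t13.png

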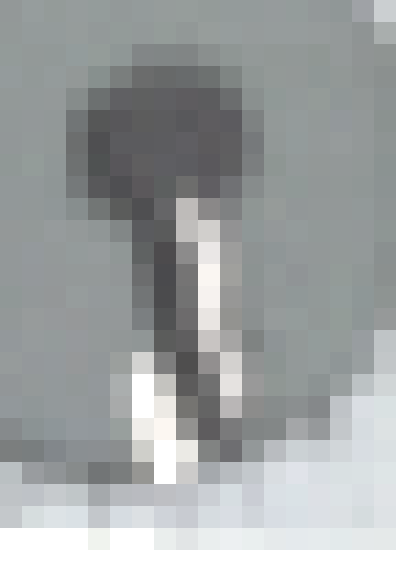

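The centre stripe puts the pointer at about 0.23–0.25 and the rib at about 0.17. That's roughly 2–3 mm short, so one more small nudge, to 0.17.

```bash
python3 - <<'E'
from path import *
plan([pos(t,gp,.0255)[0] for t,gp in ((.25,.010),(.23,0),(.17,0))])
E
```

```text
[ 0.5195 -0.3651  0.128 ] [232.   36.6  10.5]
[ 0.5166 -0.3548  0.128 ] [232.   33.3   0.4]
[ 0.5153 -0.3529  0.128 ] [232.1  31.9  -1.5]
```

```bash
python3 -m handwheel '60 36.5 12 0 0 0 0; 120 36.5 12 0 0 0 0; 180 36.5 12 0 0 0 0; 225 36.5 12 0 0 0 0; 232 36.5 12 0 0 0 0; 232 35 6 0 0 0 0; 232 33.5 1 0 0 0 0; 232 32 -1.5 0 0 0 0; 232 32 -1.5 0 0 0 0'; python3 -m handwheel '0 3 10 0 0 0 0; -50 3 10 0 0 0 0; -110 0 8 0 0 0 0; -170 -20 8 0 0 0 0; -232 -33 0 0 0 0 0; -232 -33 0 0 0 0 0'; python3 - <<'E'
from path import *
show()
g=get_image("top");crop(g,365,195,395,235,15,"pics/t14.png")
for f in ("pics/t11.png","pics/t14.png"):
  b=cv2.imread(f);m=(b.min(2)>160).astype(np.uint8);m[480:]=0;m[:,360:]=0;m[:150]=0;m[:,:150]=0
  n,l,s,ce=cv2.connectedComponentsWithStats(m)
  for i in range(1,n):
    q=np.argwhere(l==i)[:,::-1].astype(np.float32); print(s[i],ce[i].round(1),cv2.fitLine(q,cv2.DIST_L2,0,.01,.01).ravel()[:2])
E
```

```text
t: 14.02
eef_pos: [0.5159, -0.3527, 0.129]
ee_rot: [1.24, 1.196, -1.245]
contact_force: [-0.2, -0.0, 0.3]
grip_width: 0.002
t: 14.78
eef_pos: [0.4847, -0.3539, 0.3659]
ee_rot: [1.243, 1.189, -1.242]
contact_force: [0.4, -0.2, -0.8]
grip_width: 0.004
14.775 [ 0.4847 -0.3539  0.3659] 
 [[-0.     0.999 -0.045]
 [ 0.001 -0.045 -0.999]
 [-1.    -0.    -0.001]] [ 0.4 -0.2 -0.8] [-0.2   0.28  0.92  1.62 -0.23  1.35  0.71] 0.0039597406101605954
[258 295  21  38 401] [266.4 314. ] [0.3797826  0.92507577]
[276 341  23  47 618] [288.  363.2] [0.36227527 0.93207115]
[ 192  377   49   92 3311] [217.  419.4] [0.14316273 0.9896992 ]
[ 282  403   78   77 3291] [328.6 454.6] [ 0.8441615 -0.5360889]
[244 466  27  14 254] [258.9 474.3] [ 0.98490196 -0.173113  ]
[150 477   7   3  19] [152.7 478.1] [0.9955552  0.09417982]
[ 228  279   27  127 1413] [243.7 342.9] [0.14803867 0.98898154]
[198 397   6   9  46] [200.5 400.8] [ 0.09377363 -0.99559355]
[ 281  405   79   75 3179] [328.3 455.5] [ 0.8710401  -0.49121186]
[203 430  32  39 903] [218.5 447.7] [0.3785925  0.92556345]
[246 466  26  14 247] [259.9 474.2] [ 0.9848347  -0.17349543]
[150 476   7   4  25] [152.7 477.6] [0.98579735 0.16793926]
```

View pics/t14.png

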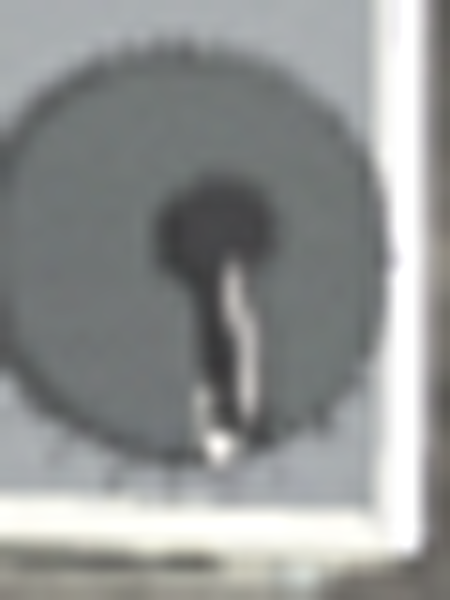

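The pointer stripe (slope 0.150) and the rib (slope 0.145) are now parallel, and the pointer sits over the rib to within about 1.5 mm. The ring hasn't moved: the rib tip is still at (218,465). Next is closing the guard.

```bash
python3 - <<'E'
from path import *
plan([(.632,-.339,.36),(.632,-.339,.158),(.516,-.334,.158)])
E
```

```text
[ 0.632 -0.339  0.36 ] [  3.2 146.5 -20.5]
[ 0.632 -0.339  0.158] [205.2 147.1 -20.1]
[ 0.516 -0.334  0.158] [205.6  31.  -19.9]
```

```bash
python3 -m handwheel '0 50 -10 0 0 0 0; 0 100 -20 0 0 0 0; 3 147 -20 0 0 0 0; 55 147 -20 0 0 0 0; 110 147 -20 0 0 0 0; 165 147 -20 0 0 0 0; 195 147 -20 0 0 0 0; 205 147 -20 0 0 0 0; 205 147 -20 0 0 0 0'; python3 - <<'E'
from path import *
show()
g=get_image("side");crop(g,130,140,240,240,6,"pics/s15.png")
E
```

```text
t: 15.95
eef_pos: [0.6317, -0.3394, 0.1578]
ee_rot: [1.242, 1.193, -1.244]
contact_force: [1.0, 0.1, 0.5]
grip_width: 0.011
15.95 [ 0.6317 -0.3394  0.1578] 
 [[-0.004  0.999 -0.044]
 [ 0.002 -0.044 -0.999]
 [-1.    -0.004 -0.002]] [1.  0.1 0.5] [-0.09  0.67  0.76  1.58 -0.5   1.1   0.75] 0.010681543570193698
```

View pics/s15.png

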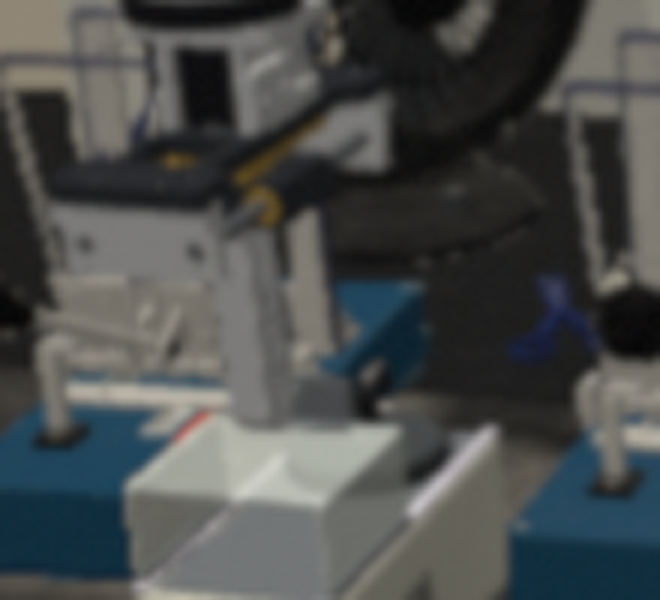

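The fingers are on the far side of the lip and partly cover it, at (260,410). Now I'll push the guard closed.

```bash
python3 -m handwheel '0 -12 0 0 0 0 0; 0 -25 0 0 0 0 0; 0 -38 0 0 0 0 0; 0 -51 0 0 0 0 0; 0 -64 0 0 0 0 0; 0 -77 0 0 0 0 0; 0 -90 0 0 0 0 0; 0 -100 0 0 0 0 0; 0 -108 0 0 0 0 0; 0 -108 0 0 0 0 0'; python3 -m handwheel '0 -4 0 0 0 0 0; 0 -7 0 0 0 0 0; 0 -7 0 0 0 0 0'; python3 -m handwheel '0 -3 0 0 0 0 0; 0 -4 0 0 0 0 0; 0 -4 0 0 0 0 0'
```

```text
t: 17.25
eef_pos: [0.5236, -0.3347, 0.1591]
ee_rot: [1.242, 1.192, -1.243]
contact_force: [0.4, 0.8, -0.2]
grip_width: 0.001
t: 17.62
eef_pos: [0.5164, -0.3343, 0.1591]
ee_rot: [1.242, 1.192, -1.243]
contact_force: [1.2, -0.9, -0.1]
grip_width: 0.004
t: 18.0
eef_pos: [0.5148, -0.3341, 0.1594]
ee_rot: [1.242, 1.189, -1.24]
contact_force: [14.8, -3.6, -9.2]
grip_width: 0.007
```

That's the closed stop: 15 N at x=0.515, with 0.516 predicted. I'll retreat and check.

```bash
python3 -m handwheel '0 8 0 0 0 0 0; -40 10 0 0 0 0 0; -95 10 0 0 0 0 0; -150 0 0 0 0 0 0; -203 -30 0 0 0 0 0; -203 -30 0 0 0 0 0'; python3 - <<'E'
from path import *
show()
g=get_image("top");crop(g,345,155,415,245,6.6,"pics/t16.png");cv2.imwrite("pics/t17.png",g["image"])
g=get_image("side");crop(g,140,170,230,260,6.6,"pics/s16.png")
E
```

```text
t: 18.75
eef_pos: [0.4838, -0.3349, 0.3662]
ee_rot: [1.246, 1.183, -1.239]
contact_force: [0.7, -0.2, 0.7]
grip_width: 0.008
18.75 [ 0.4838 -0.3349  0.3662] 
 [[ 0.006  0.999 -0.046]
 [-0.    -0.046 -0.999]
 [-1.     0.006 -0.   ]] [ 0.7 -0.2  0.7] [-0.27  0.26  0.96  1.65 -0.22  1.34  0.68] 0.007621291791612955
```

View pics/t16.png

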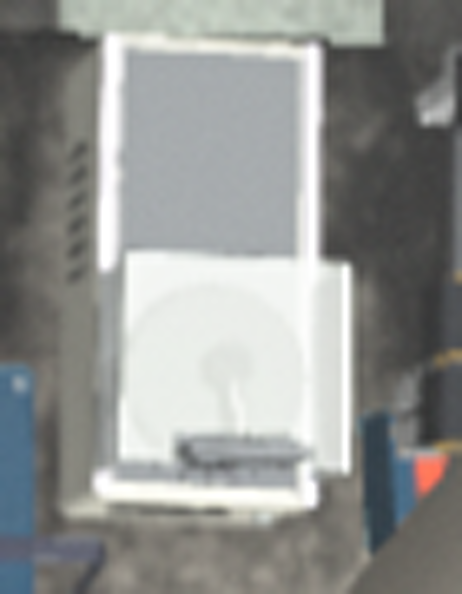

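View pics/s16.png

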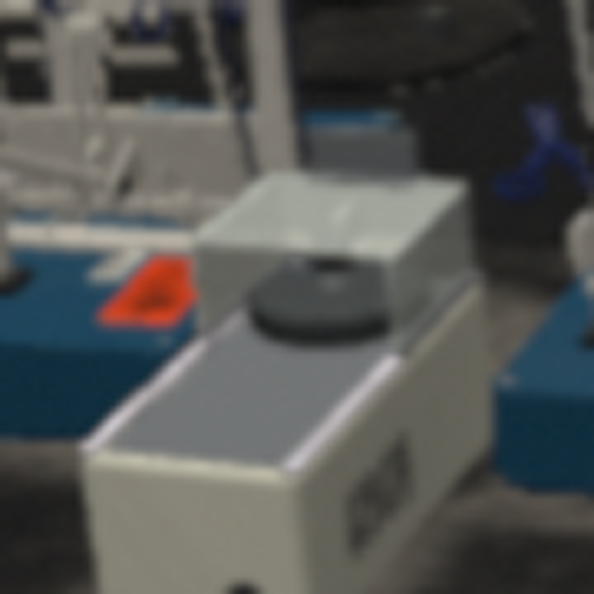

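View pics/t17.png

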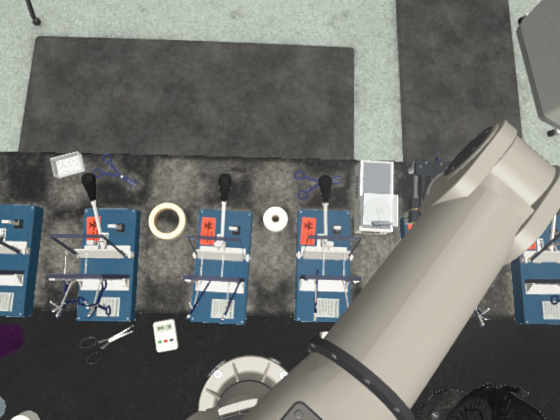

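The guard covers the dial again, with its lip at crop (245,452). The pointer stripe shows through it where I left it, at (232,385)–(240,425). Both rolls are still at (167,221) and (275,219), and the gripper is clear. I'll hand in.

```bash
python3 -c "
from cell import sign_off; print(sign_off())"
```

```text
the job is handed in; nothing more can be done
None
```

I opened the guard, turned the inner pointer to the rib, closed the guard and handed the job in at about 19 s. There was no verdict.

- **Guard:** I pushed it by its lip to the open stop, which resisted with 26–30 N. Later I pushed it back to the closed stop, with 15 N at x = 0.515 m against 0.516 m predicted. It had started about 10–15 mm open.
- **Pointer:** I nudged the lever clockwise in three pushes with the closed fingers, looking from above after each. In the last open view the pointer stripe and the rib were parallel (image slopes 0.150 and 0.145).
    - The estimates disagreed slightly: by position the pointer was about 0.04 rad (1.4 mm at the tip) short of the rib. Both are inside the 4 mm limit, so I left it.
- **Ring:** its rib stayed at the same pixel throughout the turning. The closed guard's lip hides the rib, so the last clear view was just before closing.
- **Rolls and contact:** both rolls were at the same pixels as at the start, and the gripper was raised clear with no contact force when I handed in.

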